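# Lock the lamp boom's counterweight with a linchpin

### The arm

A 6-joint arm with a two-finger parallel gripper is mounted at the origin on the work surface. World frame = base frame: x ahead of the robot, y to its left, z up, the work surface at z = 0. Lengths are in m, angles in rad, forces in N, time in s.
With the tool pointing down it reaches from about 0.275 to 0.825 m from the base axis. Payload 4.9 kg.
Tool frame: the origin (TCP) lies midway between the tips of the shut fingers; the grasp point (between the pads) lies 19 mm behind it (grip_point_offset is the distance from the TCP to the grasp point, in m); z points along the fingers, y is the line along which they close (so a half turn about z gives the same grasp; the last joint's range is limited). The gripper opens to 85 mm and grips with 20 to 120 N. Pads are 22 mm wide; open, the fingers measure 114 mm over their backs; the gripper's body (76 mm by 85 mm) begins 54 mm behind the grasp point. The pads swing forward as they close: fully open they stand 13 mm farther back than shut.
Start: joints at [-1.443, 0.326, -0.193, 1.052, 0, 1.437], TCP at [0.142, -0.531, 0.231] pointing down, gripper open.
Joint ranges: [-2.65, 2.65], [-0.97, 1.79], [-1.3, 1.35], [-1.93, 2.1], [-1.47, 1.37], [-3.14, 3.14]. Speed limits (rad/s): [2.57, 2.57, 3.14, 3.14, 3.14, 3.14].

### API

Orientations are given as a rotation vector (axis times angle).
In Python, from cell import * gives the robot as it stands. Calls block until the motion is done:
- movep(position, orientation): joint-space move of the TCP to a pose.
- move_l(position, velocity=0.15, rot=None, until_force=None): straight line of the TCP; rot=None keeps the orientation; velocity is the mean speed in m/s. With until_force (N) it stops when the force on the tool has changed by that much, and returns True; else False.
- set_joints(angles): joint-space move.
- let_go() and grab(newtons=None): open the fingers fully, or close them until they stop; newtons is the grip in N (None keeps the last).
- sleep(seconds).
- ik(position, orientation): joint angles nearest the present ones, or None.
- get_state(): the state.
- grab_frame(name): name is "scene" or "top" or "wrist"; returns a dict with "img" (384x512x3 uint8, red, green, blue), "fx", "fy", "cx", "cy" (pixels), "cam_to_world" (4x4, takes a point from camera to world coordinates); the wrist camera has in their place "T_tool_cam" (4x4, takes a point from camera to tool coordinates, whose origin is the TCP and whose axes are the flange's). Camera axes: x right, y down, z forward; pixel columns grow to the right and rows downward; lengths in m; the calibration is good to about 2 mm. A picture is of the moment at which its call begins: read the wrist's pose just before it. There is no depth.
A pose or a line that the arm cannot do raises MotionError and nothing moves.
- sign_off(): hands the job in; it is judged then, once.
Trained networks look in the newest picture that a camera, given by its name, has taken for a name from the list of things; names that differ only in an ending like _2 or _b are one class to them, and where a whole thing is asked for, a point or a joint stands for the part that bears it (a point fixed in the world has none). Each returns a list of dicts, best first, with "score" (0 to 1); they miss things now and then, are a little off and sometimes report something else, mostly with a low value. They report only what shows in the picture. A call takes as long as a camera call. They do not tell look-alikes from the thing itself.
- spot_in(camera, name): "centre" ([column, row] in pixels, amid what is visible of it).
- silhouettes(camera, name): "mask" (384x512 bool, what is visible of it) and "centre" ([column, row] in pixels, amid what is visible of it).
- tip_of(camera, name): "centre" ([column, row] in pixels: a listed point, or the origin of a listed thing).
The state is a dict: "clock": time; "q": joint angles; "joint_velocities": joint speeds; "tau": joint torques, N m; "position": TCP position; "eef_rot": TCP orientation; "contact_force": force on the tool from outside, world axes, zero at the start; "wrist_torque": the same for the moment, N m; "finger_gap": opening from 0.0 (shut) to 1.0 (fully open); "grasp_force": force on a finger pad.
Only numpy, scipy, OpenCV 4.12 (cv2) and the standard library are available. Lean on these libraries where they do the work, as an engineer would, in place of code of your own. Each camera call takes 0.05 s, during which the arm holds its last target. There are 200 camera calls.

### The job

Secure the counterweight on the studio lamp's boom: take the yellow-tabbed linchpin from its wooden rest and push it down through the hole near the free end of the square boom bar until its collar sits fully home, then swing the brass ring down over the bar's end until it snaps shut, and let go. The bar sits on a soft rubber bush: work gently, never force it far down, and leave the mug, bottle and plaster cone alone.

Things in the scene. Friction and masses are not known exactly. Their poses are not given: they have to be found in the camera images.
- boom_head: Fixed boom stand: dark foot 170 x 130 x 12 mm, 44 mm square post, 162 mm high. Origin: on the bench at the post's centre, z up, x along the level boom bar to its free end. The square aluminium bar (24 x 24 mm, midline y = 0, top face z = 124 mm) sticks out to +x. Space under its outer end is free down to the bench.
- hole_zone (a point): Point fixed to the stand at x 120, y 0, z 124 mm of boom_head (axes alike), on the bar's top midline. A vertical round hole, 11.5 mm wide, goes right through the bar on y = 0. The bar telescopes and is not measured: the hole's axis lies anywhere from 3 to 25 mm beyond this point along +x and must be found. The bar ends 15 mm beyond its hole's axis.
- boom_bar (a joint): How far the bar (with weights) is pressed down on its rubber bush, m: 0 at rest, positive down. It springs back, with about 1.5 N per mm, and moves only vertically. More than 10 mm (about 15 N) overloads the bush.
- pin_rest: Wooden block 70 x 70 x 52 mm fixed to the bench, origin under its centre, with a vertical hole in its middle in which the linchpin stands at the start, its collar on the block's top.
- linchpin: Linchpin, some 90 to 140 g. Origin: centre of its collar's underside, z up. Below: round shank, 10 mm thick, 42 mm long, its tip edge bevelled by 1 mm. Above: collar 20 mm wide, steel boss to z = 11 mm, yellow flat-sided grip tab z = 11 to 42 mm, 14 mm wide along y, 18 mm along x. x points to the ring's side; once fitted, x must point to the bar's free end, to let the ring pass over it.
- lock_ring (a joint): Angle of the brass ring, rad: 0 open (level, straight out to the linchpin's +x), 1.39 shut (hanging down beside the shank). Its hinge runs along the linchpin's y at z = 7 mm. Sprung over centre: it stays at either end and snaps over by itself past 0.70. Swinging it from open takes about 4 N down at the far end, falling to none at 0.70.
- ring_end (a point): Middle of the ring's far cross wire (wire 5 mm thick; centre line 42 mm from the hinge; straight for 22 mm). The ring's legs are 38 mm apart (centre lines), 29 mm at the hinge. With the linchpin fully home and the ring on the free-end side, the ring swings over the bar's end and round the bar.
- mug: White mug, 76 mm across and 85 mm tall, origin under its centre, handle to its +y. Bystander.
- oil_bottle: Green bottle with a cork, 60 mm across and 170 mm tall, origin under its centre. Bystander.
- plaster_cone: White plaster drawing cone, 84 mm across and 120 mm tall, origin under its centre. Bystander.
- weights (a point): Point fixed to the stand, on the bar's axis (y 0, z 112 mm of boom_head), about where the counterweights are: a dark disc 110 mm across and, outside it, a red disc 84 mm across, whose outer face is 44 mm on the post's side of the hole's axis. They move with the bar.
Not all that is in view belongs to the job. Leave any green or pink look-alike of the boom_head alone.

How it is judged:
By the outcome, as a careful person would: the job done as asked, in the order asked, and still so for the second after the job is handed in, with the robot touching nothing.
It also fails if it takes over 69 s, if anything falls off the work surface, if the arm or the gripper's body presses on something with over 40 N, if the wrist force passes 120 N, or if a joint passes its speed limit or range.

## Working session

There is one attempt and no reset: what is moved stays moved. The work goes in short steps, each a Python script; the robot and the scene stay as the last script left them, time stands still between calls to the robot, and variables do not carry over. Pictures are saved under pics/ and viewed, at most 10 in all, crops included, and the job is handed in when it is done.

```bash
mkdir -p pics; ls; cat > h.py <<'E'
from cell import *
import numpy as np, cv2
from scipy.spatial.transform import Rotation as R
def snap(n):
    s=get_state(); f=grab_frame(n)
    if n=="wrist":
        T=np.eye(4);T[:3,:3]=R.from_rotvec(s["eef_rot"]).as_matrix();T[:3,3]=s["position"]
        f["cam_to_world"]=T@np.array(f["T_tool_cam"])
    else: f["cam_to_world"]=np.array(f["cam_to_world"])
    return f
def save(f,p): cv2.imwrite("pics/"+p,f["img"][:,:,::-1])
def ray(f,px):
    d=f["cam_to_world"][:3,:3]@np.array([(px[0]-f["cx"])/f["fx"],(px[1]-f["cy"])/f["fy"],1])
    return f["cam_to_world"][:3,3],d
def atz(f,px,z):
    o,d=ray(f,px); return o+d*(z-o[2])/d[2]
def proj(f,P):
    M=np.linalg.inv(f["cam_to_world"]); p=M[:3,:3]@np.array(P)+M[:3,3]
    return np.array([f["fx"]*p[0]/p[2]+f["cx"],f["fy"]*p[1]/p[2]+f["cy"]])
def tri(a,pa,b,pb):
    o1,d1=ray(a,pa);o2,d2=ray(b,pb);A=np.stack([d1,-d2],1)
    t=np.linalg.lstsq(A,o2-o1,rcond=None)[0];p,q=o1+t[0]*d1,o2+t[1]*d2
    return (p+q)/2,np.linalg.norm(p-q)
E
python3 - <<'E'
from h import *
np.set_printoptions(precision=4,suppress=True)
a=snap("scene");b=snap("top")
im=np.hstack([a["img"],b["img"]]);
save(a,"s.png");save(b,"t.png")
for n in ["boom_head","hole_zone","pin_rest","linchpin","ring_end","mug","oil_bottle","plaster_cone","weights"]:
    for c in ("scene","top"):
        print(n,c,[(np.round(d["centre"],1).tolist(),round(d["score"],2)) for d in tip_of(c,n)])
for f in(a,b): print(f["cam_to_world"],f["fx"])
E
```

```text
pics
boom_head scene [([346.1, 179.4], 0.97), ([264.4, 172.6], 0.87), ([288.0, 215.8], 0.69)]
boom_head top [([122.6, 204.5], 0.71), ([159.2, 284.0], 0.7), ([206.4, 200.7], 0.67)]
hole_zone scene []
hole_zone top [([136.9, 221.3], 0.97), ([244.7, 213.6], 0.74), ([192.0, 304.9], 0.7)]
pin_rest scene [([139.4, 271.4], 0.96)]
pin_rest top [([354.8, 219.3], 0.56)]
linchpin scene [([136.8, 256.5], 0.75)]
linchpin top [([360.5, 215.8], 0.67)]
ring_end scene [([120.5, 258.2], 0.69)]
ring_end top [([374.4, 215.7], 0.63), ([361.0, 212.6], 0.43)]
mug scene [([302.3, 280.4], 0.64), ([359.0, 241.8], 0.28)]
mug top [([262.3, 132.7], 0.75)]
oil_bottle scene []
oil_bottle top [([192.4, 130.9], 0.92)]
plaster_cone scene [([216.4, 332.3], 0.58)]
plaster_cone top [([343.3, 132.6], 0.74)]
weights scene [([244.1, 141.1], 0.93), ([329.1, 153.0], 0.66)]
weights top [([173.6, 293.8], 0.82), ([120.5, 213.5], 0.81), ([227.2, 203.0], 0.7)]
[[ 0.6457  0.3925 -0.655   1.2512]
 [ 0.7635 -0.3164  0.563  -0.5282]
 [ 0.0137 -0.8636 -0.5039  0.6654]
 [ 0.      0.      0.      1.    ]] 437.11740542107685
[[ 0.0248 -0.9851  0.1702  0.3829]
 [-0.9996 -0.0266 -0.0081  0.0556]
 [ 0.0125 -0.1699 -0.9854  1.0383]
 [ 0.      0.      0.      1.    ]] 356.09261762875747
```

View pics/s.png

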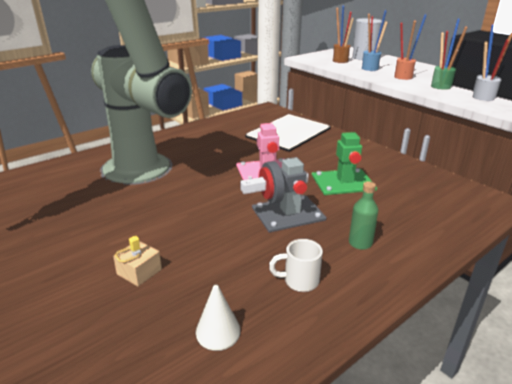

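View pics/t.png

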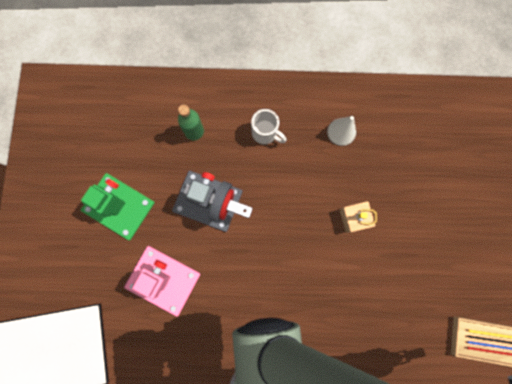

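Candidates for the boom head: dark grey (scene 288,216; top 206,200), green (346,179; 122,204) and pink (264,173; 159,284). I choose the dark grey one, because it has the discs and the aluminium bar (free end at top ≈250,211). There is only one linchpin, at top ≈366,216, with its ring towards +column. Next I compute positions and look closer.

```bash
python3 - <<'E'
from h import *
np.set_printoptions(precision=4,suppress=True)
a=snap("scene");b=snap("top")
for n,p,q in [("boom",(288,215.8),(206.4,200.7)),("rest",(139.4,271.4),(354.8,219.3)),("pin",(136.8,256.5),(360.5,215.8)),("ringend",(120.5,258.2),(374.4,215.7)),("weights",(244.1,141.1),(227.2,203)),("mug",(302.3,280.4),(262.3,132.7))]:
    print(n,*tri(a,p,b,q))
print("hz",atz(b,(244.7,213.6),.124),"boom",atz(b,(206.4,200.7),0),"pin",atz(b,(360.5,215.8),.052),"ring",atz(b,(374.4,215.7),.059),"cone",atz(b,(343,132),0))
pin=atz(b,(360.5,215.8),.052); hz=atz(b,(244.7,213.6),.124)
def down(yaw): return (R.from_euler('z',yaw)*R.from_euler('x',np.pi)).as_rotvec()
s=get_state();print(R.from_rotvec(s["eef_rot"]).as_matrix(),np.array(grab_frame("wrist")["T_tool_cam"]))
for P in (pin,hz):
    for yaw in np.arange(-3,3.1,.5):
        q=ik([*P[:2],.3],down(yaw)); print(round(yaw,2),None if q is None else np.round(q,2))
E
```

```text
boom [ 0.5271  0.1982 -0.0056] 0.002331518227818921
rest [ 0.4849 -0.2355  0.0001] 0.0053131314808486175
pin [ 0.4905 -0.2381  0.0481] 0.005400101318973544
ringend [ 0.49   -0.2734  0.061 ] 0.003852701489833126
weights [0.4797 0.1033 0.2331] 0.03764188900495977
mug [ 0.742   0.0387 -0.0049] 0.00036932618807795665
hz [0.479  0.0813 0.124 ] boom [0.5271 0.1984 0.    ] pin [ 0.4888 -0.2394  0.052 ] ring [ 0.4894 -0.2759  0.059 ] cone [ 0.7498 -0.2075  0.    ]
[[ 0.9659  0.2588 -0.    ]
 [ 0.2588 -0.9659  0.0001]
 [ 0.     -0.0001 -1.    ]] [[ 0.0005 -0.9482 -0.3177  0.0824]
 [ 1.      0.0009 -0.001  -0.0003]
 [ 0.0012 -0.3177  0.9482 -0.1427]
 [ 0.      0.      0.      1.    ]]
-3.0 [-0.59  0.28 -0.08  1.21  0.   -0.73]
-2.5 [-0.59  0.28 -0.08  1.21  0.   -1.23]
-2.0 [-0.59  0.28 -0.08  1.21  0.   -1.73]
-1.5 [-0.59  0.28 -0.08  1.21  0.   -2.23]
-1.0 [-0.59  0.28 -0.08  1.21  0.   -2.73]
-0.5 [-0.59  0.28 -0.08  1.21  0.    3.05]
0.0 [-0.59  0.28 -0.08  1.21  0.    2.55]
0.5 [-0.59  0.28 -0.08  1.21  0.    2.05]
1.0 [-0.59  0.28 -0.08  1.21  0.    1.55]
1.5 [-0.59  0.28 -0.08  1.21  0.    1.05]
2.0 [-0.59  0.28 -0.08  1.21  0.    0.55]
2.5 [-0.59  0.28 -0.08  1.21  0.    0.05]
3.0 [-0.59  0.28 -0.08  1.21  0.   -0.45]
-3.0 [ 0.02  0.17 -0.23  1.18  0.   -0.13]
-2.5 [ 0.02  0.17 -0.23  1.18  0.   -0.63]
-2.0 [ 0.02  0.17 -0.23  1.18  0.   -1.13]
-1.5 [ 0.02  0.17 -0.23  1.18  0.   -1.63]
-1.0 [ 0.02  0.17 -0.23  1.18  0.   -2.13]
-0.5 [ 0.02  0.17 -0.23  1.18  0.   -2.63]
0.0 [ 0.02  0.17 -0.23  1.18  0.   -3.13]
0.5 [ 0.02  0.17 -0.23  1.18  0.    2.66]
1.0 [ 0.02  0.17 -0.23  1.18  0.    2.16]
1.5 [ 0.02  0.17 -0.23  1.18  0.    1.66]
2.0 [ 0.02  0.17 -0.23  1.18  0.    1.16]
2.5 [ 0.02  0.17 -0.23  1.18  0.    0.66]
3.0 [ 0.02  0.17 -0.23  1.18  0.    0.16]
```

```bash
cat >> h.py <<'E'
def down(yaw): return (R.from_euler('z',yaw)*R.from_euler('x',np.pi)).as_rotvec()
def show(n,*names):
    for m in names: print(m,[(np.round(d["centre"],1).tolist(),round(d["score"],2)) for d in tip_of(n,m)])
E
python3 - <<'E'
from h import *
np.set_printoptions(precision=4,suppress=True)
movep([.489,-.239,.2],down(-1.57)); f=snap("wrist"); save(f,"w1.png"); show("wrist","linchpin","ring_end","pin_rest")
np.save("w1.npy",f,allow_pickle=True)
movep([.474,.070,.24],down(-1.96)); g=snap("wrist"); save(g,"w2.png"); show("wrist","hole_zone","weights","boom_head")
np.save("w2.npy",g,allow_pickle=True)
cv2.imwrite("pics/w12.png",cv2.resize(np.hstack([f["img"],g["img"]])[:,:,::-1],(800,300)))
print(get_state()["clock"])
E
```

```text
linchpin [([257.9, 179.4], 0.87)]
ring_end [([258.8, 145.5], 0.75)]
pin_rest [([259.6, 166.4], 0.92)]
hole_zone [([251.6, 209.4], 0.77)]
weights []
boom_head [([321.6, 356.2], 0.84), ([418.3, 256.5], 0.76)]
5.7583
```

View pics/w1.png

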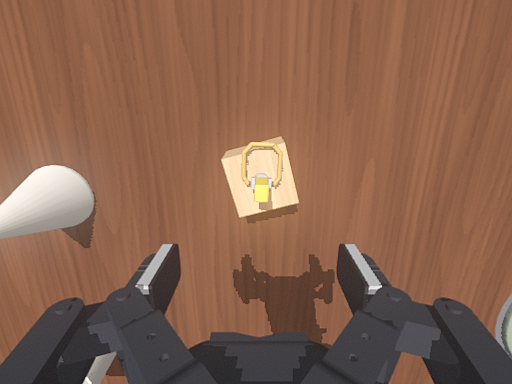

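View pics/w2.png

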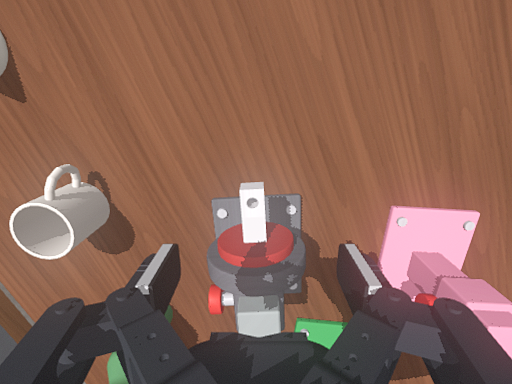

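Frame w1 shows the pin tab at ≈(262,188), the ring end at ≈(262,145), and the rest turned slightly. Frame w2 shows the hole at ≈(253,203) on the white bar, whose end is at row ≈184. I'll zoom both for precise pixels.

```bash
python3 - <<'E'
from h import *
f=np.load("w1.npy",allow_pickle=True).item();g=np.load("w2.npy",allow_pickle=True).item()
a=cv2.resize(f["img"][134:209,225:300],(400,400),interpolation=cv2.INTER_CUBIC)
b=cv2.resize(g["img"][176:251,215:290],(400,400),interpolation=cv2.INTER_CUBIC)
cv2.imwrite("pics/z.png",np.hstack([a,b])[:,:,::-1])
np.set_printoptions(precision=4,suppress=True)
im=g["img"].astype(int)
m=((im.min(2)>150)&(im.max(2)-im.min(2)<30)); m[:, :230]=0;m[:,275:]=0;m[:178]=0;m[245:]=0
for r in range(180,246,3):
    c=np.where(m[r])[0]; print(r,c.min() if len(c) else 0,c.max() if len(c) else 0,len(c))
x=slice(240,266);gr=im[195:212,x].mean(2); w=np.clip(150-gr,0,None); w[:, :6]=0;w[:,-6:]=0
yy,xx=np.mgrid[195:212,240:266]; print("hole",(w*xx).sum()/w.sum(),(w*yy).sum()/w.sum())
im=f["img"].astype(int); y=(im[...,0]-im[...,2]>110)&(im[...,1]>130)
y[:174]=0;y[210:]=0;y[:,:250]=0;y[:,275:]=0
for r in range(174,210): 
    c=np.where(y[r])[0]
    if len(c): print(r,c.min(),c.max(),im[r,c].mean(0).astype(int))
E
```

```text
180 0 0 0
183 241 263 23
186 240 263 24
189 239 263 25
192 239 263 25
195 239 264 26
198 239 264 26
201 240 264 19
204 240 264 22
207 240 267 26
210 240 267 27
213 240 267 27
216 241 267 26
219 241 265 25
222 241 265 25
225 242 265 24
228 242 265 24
231 243 265 23
234 243 265 23
237 243 265 23
240 243 266 24
243 0 0 0
hole 250.9805194805195 200.7359307359307
178 256 266 [233 204  95]
179 255 266 [232 205 103]
180 255 267 [231 204 104]
181 255 267 [232 205 103]
182 255 274 [235 207 107]
183 255 267 [233 204 103]
184 255 267 [236 206 104]
185 255 274 [253 247 134]
186 255 267 [255 254 139]
187 255 267 [255 250 135]
188 255 268 [254 246 134]
189 255 268 [254 246 133]
190 255 268 [253 246 133]
191 254 268 [251 242 131]
192 254 268 [251 242 131]
193 254 268 [252 242 132]
194 254 268 [252 242 132]
195 255 268 [253 243 131]
196 254 268 [251 240 131]
197 254 267 [253 243 132]
198 254 267 [253 243 132]
199 254 267 [253 243 131]
200 254 267 [253 247 133]
201 255 267 [251 227 115]
```

View pics/z.png

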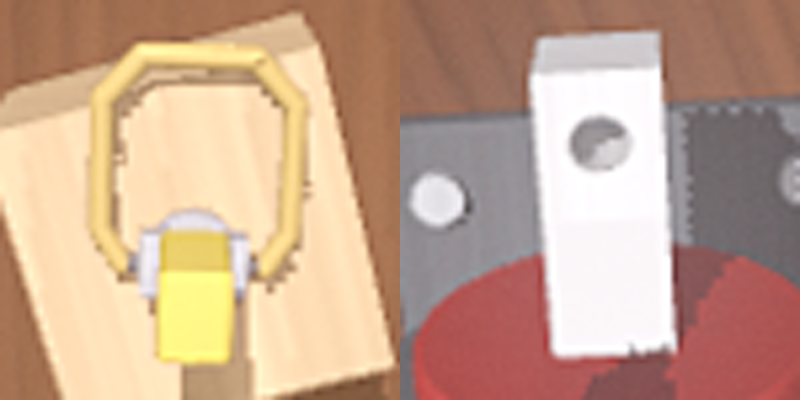

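Left zoom: tab top spans rows 185–201 and is centred at (261.2,193); the ring's far wire is at (263.1,143.9). Right zoom: hole at (252.7,203), bar end edge at (251.8,189.3), bar meets the red disc at (255.3,242).

```bash
python3 - <<'E'
from h import *
np.set_printoptions(precision=4,suppress=True)
f=np.load("w1.npy",allow_pickle=True).item();g=np.load("w2.npy",allow_pickle=True).item()
t=atz(f,(261.2,193.2),.094);r=atz(f,(263.1,143.9),.059);print("tab",t,"ring",r,np.linalg.norm((t-r)[:2]),"yaw",np.arctan2(*(r-t)[1::-1]))
a,b=atz(f,(254.7,201.5),.094),atz(f,(254.9,185),.094);c=atz(f,(268,201.5),.094);print("tab len",np.linalg.norm(a-b),"wid",np.linalg.norm(a-c),"side yaw",np.arctan2(*(b-a)[1::-1]))
hg=[atz(f,p,.059) for p in ((246.9,184.5),(275,184.5))];print("hinge mid",sum(hg)/2,np.linalg.norm(hg[0]-hg[1]))
h=atz(g,(252.7,203),.124);e=atz(g,(251.8,189.3),.124);w=atz(g,(255.3,242.1),.124)
print("hole",h,"end",np.linalg.norm(h-e),"disc",np.linalg.norm(h-w),"yaw",np.arctan2(*(e-w)[1::-1]), "wid",np.linalg.norm(atz(g,(239.8,189.3),.124)-atz(g,(263.7,189.3),.124)))
print(proj(g,[*h[:2],.124]))
E
```

```text
tab [ 0.4866 -0.2345  0.094 ] ring [ 0.4844 -0.2762  0.059 ] 0.04177960841417593 yaw -1.6224621232981784
tab len 0.016757329049833094 wid 0.012892656570157443 side yaw -1.58542458097237
hinge mid [ 0.4864 -0.2323  0.059 ] 0.030430473857598016
hole [0.4868 0.0847 0.124 ] end 0.014590595138632914 disc 0.04451642171712307 yaw -1.9043777108910631 wid 0.023732586898820046
[252.7 203. ]
```

Sizes check out: hole to end 14.6 mm, hole to disc 44.5 mm, bar width 23.7 mm, ring length 42 mm. Grasping now.

```bash
python3 - <<'E'
from h import *
np.set_printoptions(precision=4,suppress=True)
Y=-1.60
movep([.4866,-.2345,.14],down(Y)); move_l([.4866,-.2345,.065],.08,until_force=6)
print(get_state()["position"],get_state()["contact_force"]); grab(60)
s=get_state();print(s["finger_gap"],s["grasp_force"],s["position"])
p=np.array(s["position"]); move_l([p[0],p[1],.13],.08); s=get_state(); print(s["contact_force"],s["finger_gap"])
yb=-1.905; u=np.array([np.cos(yb),np.sin(yb)]); h=np.array([.4868,.0847])
move_l([p[0],p[1],.22],.15)
movep([*h,.20],down(yb)); f=snap("wrist"); np.save("w3.npy",f,allow_pickle=True)
im=f["img"]; save(f,"w3.png"); print(get_state()["position"],get_state()["clock"]); show("wrist","linchpin","ring_end","hole_zone")
E
```

```text
[ 0.487  -0.2348  0.0655] [-0.2994  0.1924  0.1674]
0.15109265634294736 58.55784237384796 [ 0.4867 -0.2346  0.0652]
[-0.8824  0.0542 -1.5896] 0.15321663231701643
[0.4871 0.0838 0.1998] 11.6917
linchpin [([254.6, 232.7], 0.94)]
ring_end [([256.0, 172.4], 0.84)]
hole_zone [([259.2, 206.2], 0.81)]
```

View pics/w3.png

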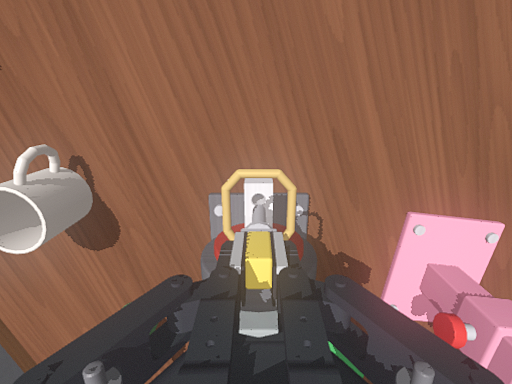

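w3 shows the pin held upright: ring end at ≈(260,173), shank tip near (259,200), bar below. I'll zoom in to compare the tip with the hole.

```bash
python3 - <<'E'
from h import *
np.set_printoptions(precision=2,suppress=True)
f=np.load("w3.npy",allow_pickle=True).item()
b=cv2.resize(f["img"][160:260,212:312],(600,600),interpolation=cv2.INTER_CUBIC)
cv2.imwrite("pics/z3.png",b[:,:,::-1])
T=f["cam_to_world"]@np.linalg.inv(f["T_tool_cam"])
def tl(p): return proj(f,(T@np.array([*p,1]))[:3])
for n,p in [("tip",(0,0,.0552)),("ringend",(.042,0,.0062)),("tabtopfront",(.009,0,-.0288)),("collarfront",(.010,0,.0132))]: print(n,tl(p),tl(np.add(p,(.001,0,0))))
print("hole",proj(f,[.4868,.0847,.124]))
E
```

```text
tip [258.56 208.55] [258.56 207.36]
ringend [258.8  172.26] [258.8  170.52]
tabtopfront [258.92 257.95] [258.93 256.12]
collarfront [258.71 219.32] [258.71 217.84]
hole [258.98 200.03]
```

View pics/z3.png

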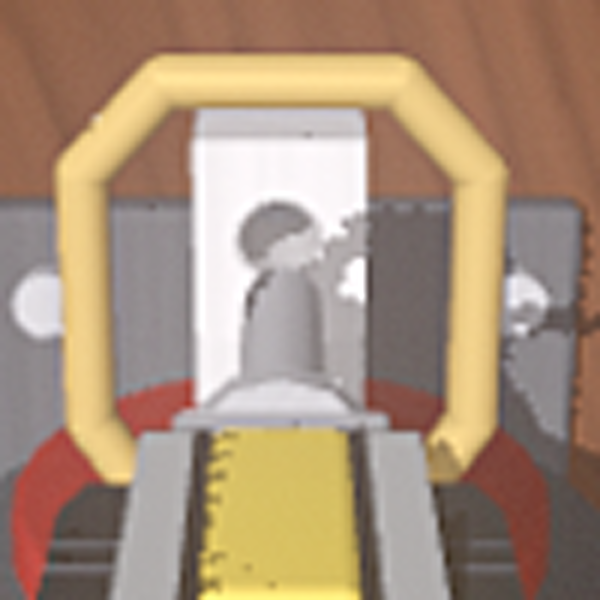

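```bash
cat >> h.py <<'E'
yb=-1.905; u=np.array([np.cos(yb),np.sin(yb)]); v=np.array([np.sin(yb),-np.cos(yb)])
def go(xy,z,vel=.05,**k):
    r=move_l([*xy,z],vel,**k)
    e=np.array(xy)-get_state()["position"][:2]
    return r,e
E
python3 - <<'E'
from h import *
np.set_printoptions(precision=4,suppress=True)
h=np.array([.4868,.0847])+.0004*u
t=h+.001*u-.0005*v
_,e=go(t,.19); _,e2=go(t+e,.184,.02); print(e,e2)
s=get_state();print(s["position"],s["contact_force"],s["clock"])
f=snap("wrist");np.save("w4.npy",f,allow_pickle=True)
T=f["cam_to_world"]@np.linalg.inv(f["T_tool_cam"])
print("tip",proj(f,(T@[-.001,.0005,.0552,1])[:3]),"hole",proj(f,[*h,.124]),"1mm",proj(f,[*(h+.001*u),.124]))
cv2.imwrite("pics/z4.png",cv2.resize(f["img"][150:230,218:298],(600,600),interpolation=cv2.INTER_CUBIC)[:,:,::-1])
E
```

```text
[0.0005 0.0002] [ 0.0001 -0.0001]
[0.4872 0.0835 0.1839] [-0.175  -0.6248 -1.1048] 12.6417
tip [259.2008 209.7439] hole [259.4952 206.9954] 1mm [259.4979 205.8251]
```

View pics/z4.png

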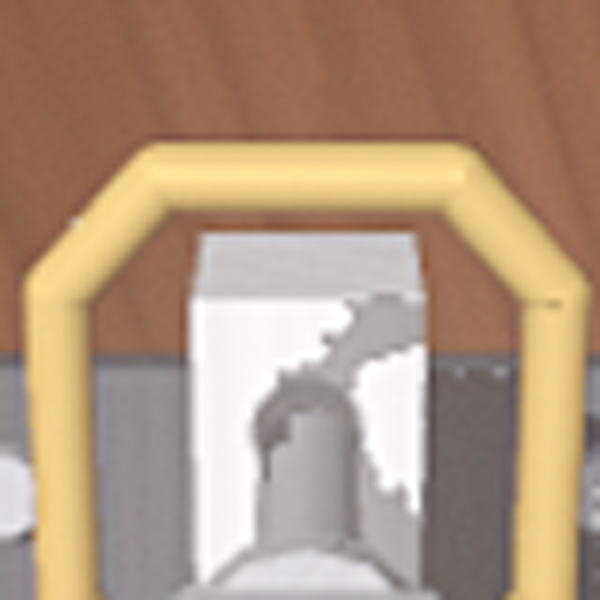

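z4: the tip is 0.5 mm to the right of the hole and lined up lengthwise. I correct this and lower with a light force guard.

```bash
python3 - <<'E'
from h import *
np.set_printoptions(precision=4,suppress=True)
t=np.array([.4872,.0835])-.0005*v
_,e=go(t,.183,.02); c=t+e
r,_=go(c,.172,.02,until_force=4); s=get_state(); print(r,s["position"],s["contact_force"])
if not r:
    r,_=go(c,.134,.03,until_force=5); s=get_state(); print(r,s["position"],s["contact_force"],s["clock"])
E
```

```text
False [0.4877 0.0833 0.172 ] [-0.2204  0.1055 -1.6267]
False [0.4875 0.0833 0.1343] [-2.1496 -0.1153  3.1029] 15.0583
```

```bash
python3 - <<'E'
from h import *
np.set_printoptions(precision=4,suppress=True)
p=get_state()["position"][:2]; c=[p[0],p[1]]
move_l([*c,.1322],.02); s=get_state(); print(s["position"],s["contact_force"])
move_l([*c,.136],.02); s=get_state(); print(s["position"],s["contact_force"])
let_go(); move_l([*c,.24],.1); f=snap("wrist"); np.save("w5.npy",f,allow_pickle=True)
print(get_state()["position"],get_state()["contact_force"],get_state()["clock"])
show("wrist","linchpin","ring_end")
for z in (.131,.136): print(proj(f,[*(np.array([.4868,.0847])+.042*u),z]))
cv2.imwrite("pics/z5.png",cv2.resize(f["img"][150:270,200:320],(600,600),interpolation=cv2.INTER_CUBIC)[:,:,::-1])
E
```

```text
[0.4875 0.0833 0.1325] [-2.346   0.298   5.3495]
[0.4879 0.0833 0.1361] [-1.0302  0.5101  1.0264]
[0.4871 0.0833 0.2393] [ 0.1225 -0.6611 -0.0614] 17.5917
linchpin [([255.8, 187.8], 0.94)]
ring_end [([253.8, 147.1], 0.73)]
[259.1234 145.1711]
[259.1517 146.0657]
```

View pics/z5.png

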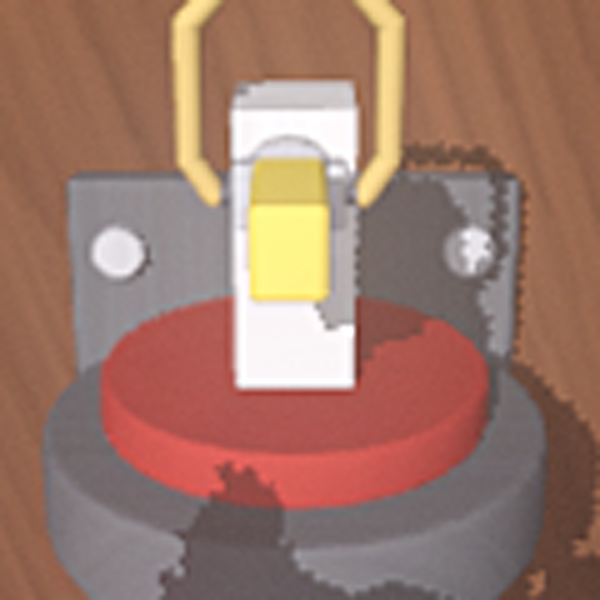

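z5: the pin is seated on the hole, and the ring is open and straight out over the free end. Next I shut the fingers and press the ring's far wire down.

```bash
python3 - <<'E'
from h import *
np.set_printoptions(precision=4,suppress=True)
h=np.array([.4868,.0847])+.0004*u
go(h+.042*u,.2,.12); grab(20)
_,e=go(h+.042*u,.145,.08); 
def st(): s=get_state(); print(s["position"],s["contact_force"],round(s["clock"],2))
st()
for x,z in ((.042,.128),(.0415,.120),(.041,.112),(.040,.104)):
    r,_=go(h+x*u+e,z,.025,until_force=9); st()
    if r: print("force!"); break
E
```

```text
[0.4732 0.0446 0.1453] [ 0.1464 -0.1806 -0.4657] 19.93
[0.4727 0.0444 0.1282] [-0.3736 -2.4287  3.2931] 20.76
[0.4728 0.0454 0.1198] [-0.5962 -0.2636  2.5072] 21.23
[0.4731 0.046  0.112 ] [0.6453 1.1928 2.8731] 21.69
[0.4723 0.0461 0.1034] [-0.1057 -0.5414  0.3627] 22.17
```

```bash
python3 - <<'E'
from h import *
h=np.array([.4868,.0847])
p=get_state()["position"]; move_l([p[0],p[1],.2],.12); go(h,.25,.12); let_go()
f=snap("wrist"); show("wrist","linchpin","ring_end"); print(get_state()["contact_force"],get_state()["clock"])
s=snap("scene"); q=proj(s,[*h,.12]).astype(int); print(q)
a=cv2.resize(f["img"][150:270,200:320],(400,400),interpolation=cv2.INTER_CUBIC)
b=cv2.resize(s["img"][q[1]-35:q[1]+45,q[0]-40:q[0]+40],(400,400),interpolation=cv2.INTER_CUBIC)
cv2.imwrite("pics/z6.png",np.hstack([a,b])[:,:,::-1])
E
```

```text
linchpin [([258.4, 180.9], 0.67)]
ring_end [([255.8, 166.2], 0.64)]
[0.12404167 0.20603946 0.23726733] 24.7417
[247 183]
```

View pics/z6.png

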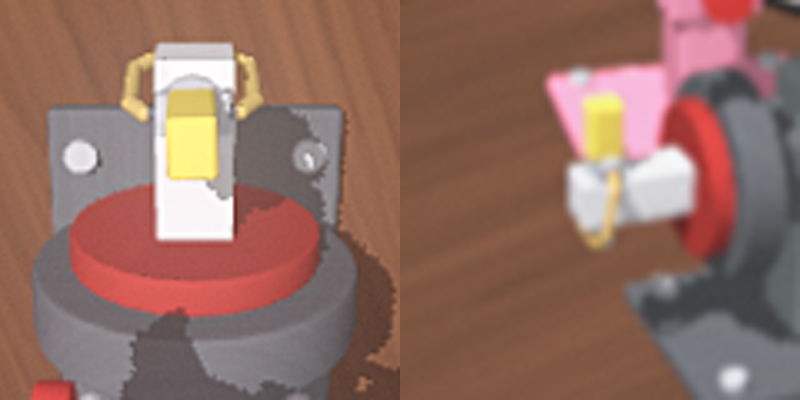

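z6: the ring has swung over the bar's end and hangs shut around it. The collar sits on the bar, and the gripper is clear.

```bash
python3 -c "
from cell import *
print(sign_off())"
```

```text
the job is handed in; nothing more can be done
None
```

The linchpin is seated in the boom bar with its ring snapped shut over the free end, the gripper is clear, and the job was handed in at about 25 s on the robot's clock.

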